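Hold the calibration tile over the light sensor

ROBOT

A 7-joint arm with a two-finger parallel gripper is mounted at the origin on the work surface. World frame = base frame: x ahead of the robot, y to its left, z up, the work surface at z = 0. Lengths are in m, angles in rad, forces in N, time in s.
With the tool pointing down it reaches from about 0.4 to 0.85 m from the base axis. Payload 10.4 kg.
Tool frame: the origin (TCP) lies between the finger pads; the fingertips stand 11 mm ahead of it and the grasp point (between the pads) lies 8 mm behind it (r.tcp_to_tips is the distance from the TCP to the fingertips, in m); z points along the fingers, y is the line along which they close (so a half turn about z gives the same grasp; the last joint's range is limited). The gripper opens to 87 mm and grips with 3 to 60 N. Pads are 19 mm wide; open, the fingers measure 117 mm over their backs; the gripper's body (75 mm by 190 mm) begins 51 mm behind the grasp point.
Start: joints at [-1.18, 0.332, -0.065, 1.46, 0.022, 1.35, -0.088], TCP at [0.251, 0.572, 0.234] pointing down, gripper open.
Joint ranges: [-2.6, 2.6], [-0.5, 2.12], [-1.47, 1.34], [0.16, 2.42], [-1.27, 4.41], [0.06, 2.06], [-2.6, 2.6]. Speed limits (rad/s): [2.22, 2.22, 2.79, 2.79, 3.14, 3.14, 3.14].

INTERFACE

Orientations are given as a unit quaternion [x, y, z, w].
In Python, from bench import r gives the robot as it stands. The module is installed in compiled form; this text tells all that it offers.
- The arm moves only by the shell command python3 -m crank 'ROWS' [FORCE]. ROWS is JSON, a list of rows, each an object of numbers: "claw": the closure, from -1 (fully open) to 1 (shut); "dx", "dy", "dz": the shift along the tool's x, y, z each as a share of 3 cm, from -1 to 1; "ax", "ay", "az": the turn, a rotation vector about the tool's x, y, z each as a share of 6 degrees, from -1 to 1. A call has 1 to 8 rows; each row shifts and turns the commanded pose from where the row before left it, along the tool's axes as they then stand; what a row does not reach is not made up. A row lasts 1/12 s, in which the tool goes at most 41.7 mm and 7.16 degrees, less where a joint would pass 70% of its speed; a pose out of reach is approached as far as the arm can. A call with a number of a shift or a turn outside -1 to 1 is refused whole. A call with a gripper value outside its range is refused whole. The fingers move at their own pace and stop on an object; FORCE is the grip in N (left out, the last holds). Time passes only in rows, so rows that do not move let the fingers close. It gives the time, the measured TCP pose, the force, the opening and the grip force at its end, in the units of the state.
- r.read_state(): the state, without advancing time (a new reading comes with each control period).
- r.camera(name): name is "side" or "top" or "wrist"; returns a dict with "color" (420x560x3 uint8, red, green, blue), "mtx" (3x3 intrinsics, pixels), "R" (3x3) and "t" (3): a world point X has camera coordinates R X + t; the wrist camera has in their place "hand_eye" (4x4, takes a point from camera to tool coordinates, whose origin is the TCP and whose axes are the flange's). Camera axes: x right, y down, z forward; pixel columns grow to the right and rows downward; lengths in m; the calibration is good to about 2 mm. A picture is of the moment at which its call begins: read the wrist's pose just before it. There is no depth.
- r.close_job(): hands the job in; it is judged then, once.
The state is a dict: "time": time; "joint_positions": joint angles; "joint_vel": joint speeds; "joint_torque": joint torques, N m; "ee_pos": TCP position; "eef_rot": TCP orientation; "ft_force": force on the tool from outside, world axes, zero at the start; "torque": the same for the moment, N m; "width": finger opening in m; "grip_force": force on a finger pad.
Only numpy, scipy, OpenCV 4.12 (cv2) and the standard library are available. Lean on these libraries where they do the work, as an engineer would, in place of code of your own. Each camera call takes 0.05 s, during which the arm holds its last target. There are 200 camera calls.

TASK

Ready the light sensor by pressing the yellow, then the blue, then the green button on its grey control box fully down, one at a time and in that order, letting each spring back up before the next. Then take the white calibration tile out of its orange tray by its black grip, lift it over the black beam fence and stop with its white face level and hovering about 1 cm above the sensor's amber window, centred on it and with long side along long side; nothing may ever touch the sensor, and the fence and the other things on the table stay where they are. Finish while still holding the tile there in the gripper, still: do not set it down or let go.

Things in the scene. Friction and masses are not known exactly. Their poses are not given: they have to be found in the camera images.
- yellow (a joint): travel of the yellow spring button in m: 0 up, 0.006 fully down; about 5 N holds it fully down. The three buttons stand in a row on the grey control box, in varying order.
- blue (a joint): travel of the blue spring button, as for yellow
- green (a joint): travel of the green spring button, as for yellow
- yellow_top (a point): centre of the top of the yellow button's cap (round, 26 mm diameter, in a low black housing), which is pressed straight down. The box under the buttons is grey with a black top, 80 x 190 mm and 40 mm high, fixed to the table; the buttons stand 55 mm apart along its long side.
- blue_top (a point): centre of the top of the blue button's cap, same kind
- green_top (a point): centre of the top of the green button's cap, same kind
- tile: white ceramic calibration tile, loose, 0.17 to 0.35 kg, origin at the centre of its white underside: a plate 90 mm along its x, 60 mm along its y and 9 mm thick, with an upright black grip block on its centre, 42 mm along x, 18 mm along y (pinch it across this y), from 9 mm to 70 mm above the underside. It lies flat, white face down, in a fixed orange tray of 150 x 120 mm with a 5 mm floor and a rim 14 mm above the table.
- tile_mid (a point): the tile's centre, inside the grip block, 35 mm straight above the centre of its white underside; axes as the tile's
- sensor: light sensor, fixed to the table, origin at the centre of its foot on the table: a foot plate of 110 x 80 mm, a round post and a black finned head of 110 x 80 mm with the window on its flat top. The head's height differs from start to start (top 105 to 145 mm above the table); it does not move when left alone.
- sensor_window (a point): centre of the amber window on the flat top of the sensor's head, at the height of the top; the window is 60 mm along this frame's x and 30 mm along its y, z is up. The tile's long side (x) must lie along this x, either way round.
- fence_top (a point): middle of the top edge of the beam fence: a loose upright black panel with a yellow top edge, on two aluminium feet, 280 mm along its x, 6 mm thick (feet 60 mm) along its y, 150 mm high, standing between the tray and the sensor; it falls over if struck
- bitcase: bystander: flat red case 70 x 110 x 23 mm, origin at the centre of its underside
- tape: bystander: yellow roll of tape lying flat, 80 mm diameter, 20 mm high, origin at the centre of its underside
- lens: bystander: round lens on a post with a round foot of 60 mm diameter, 114 mm high in all, origin at the centre of its underside
- driver: bystander: screwdriver with a red handle lying flat, about 150 mm long
Mind the look-alikes: they are no part of the job. Leave any red look-alike of the tile alone.

How it is judged:
On the way, in this order (a step that is already met when the one before it is completed fails the run):
1. the yellow button is pressed down, the others up (value of joint yellow above 0.0045 m and value of joint each of blue, green below 0.002 m), for 0.05 s.
2. the blue button is pressed down, the others up (value of joint blue above 0.0045 m and value of joint each of yellow, green below 0.002 m), for 0.05 s.
3. the green button is pressed down, the others up (value of joint green above 0.0045 m and value of joint each of yellow, blue below 0.002 m), for 0.05 s.
4. the tile passes over the fence (x of tile_mid in the frame of fence_top between -0.15 and 0.15 m and y of tile_mid in the frame of fence_top between -0.06 and 0.06 m and z of tile_mid in the frame of fence_top above 0.035 m and contact force between the fingers and tile above 0.5 N), for 0.03 s.
At the end, for the whole second after the job is handed in: Gripper holds the tile still, its face 3 to 18 mm above the sensor window, centres within 10 mm, long sides parallel within 0.12 rad, tilt under 0.1 rad, not touching the sensor; buttons up, fence top within 12 mm and bystanders within 15 mm of where they stood (horizontal distance between tile_mid and sensor_window below 0.01 m and z of tile_mid in the frame of sensor_window between 0.038 and 0.053 m and angle between the x axis of tile_mid and the x axis of sensor_window, either way round below 0.12 rad and angle between tile_mid's own z axis and vertical below 0.1 rad and linear speed of tile below 0.02 m/s and contact force between the fingers and tile above 1 N and contact force between tile and sensor below 0.1 N and value of joint each of yellow, blue, green below 0.002 m and distance of fence_top from where it was at the start of the episode below 0.012 m and distance of each of bitcase, tape, lens, driver from where it was at the start of the episode below 0.015 m); the arm keeps its last pose, push and grip.
It fails at once if something touches the sensor (contact force between anything else and sensor above 0.5 N).
It fails at once if two buttons are down at once (value of joint each of yellow, blue above 0.003 m or value of joint each of blue, green above 0.003 m or value of joint each of yellow, green above 0.003 m).
It fails at once if the fence is knocked (distance of fence_top from where it was at the start of the episode above 0.012 m).
It fails at once if a bystander is moved (distance of any of bitcase, tape, lens, driver from where it was at the start of the episode above 0.015 m).
It also fails if it takes over 64 s, if anything falls off the work surface, if the arm or the gripper's body presses on something with over 40 N, if the wrist force passes 120 N, or if a joint passes its speed limit or range.

## Working session

There is one attempt and no reset: what is moved stays moved. The work goes in short steps, Python scripts to look and compute and a shell command to move; the robot and the scene stay as the last step left them, time stands still between calls to the robot, and variables do not carry over. Pictures are saved under pics/ and viewed, at most 10 in all, crops included, and the job is handed in when it is done.

```bash
mkdir -p pics; python3 - <<'E'
from bench import r
import cv2,numpy as np,pickle
s=r.read_state(); print({k:np.round(v,3) for k,v in s.items()})
d={}
for n in ["side","top","wrist"]:
    c=r.camera(n); d[n]=c; cv2.imwrite(f"pics/{n}0.png",c["color"][:,:,::-1])
    print(n,{k:np.round(v,3).tolist() for k,v in c.items() if k!="color"})
pickle.dump((s,d),open("d0.pkl","wb"))
E
```

```text
{'time': np.float64(0.0), 'joint_positions': array([-1.18 ,  0.333, -0.065,  1.461,  0.022,  1.35 , -0.089]), 'joint_vel': array([ 0.   , -0.001,  0.001,  0.001, -0.001, -0.001,  0.   ]), 'joint_torque': array([ 0.0000e+00, -6.2324e+01,  2.5000e-02, -3.8991e+01, -6.1000e-02,
        4.0000e-02,  0.0000e+00]), 'ee_pos': array([0.251, 0.572, 0.233]), 'eef_rot': array([ 0.205,  0.979, -0.001, -0.   ]), 'ft_force': array([-0.89 , -0.493, -0.33 ]), 'torque': array([-0.056,  0.002, -0.016]), 'grip_force': np.float64(0.0), 'width': np.float64(0.087)}
side {'mtx': [[442.377, 0.0, 276.818], [0.0, 442.377, 215.053], [0.0, 0.0, 1.0]], 'R': [[0.963, -0.27, 0.013], [-0.183, -0.685, -0.705], [0.2, 0.676, -0.709]], 't': [-0.607, 0.201, 1.028]}
top {'mtx': [[400.982, 0.0, 275.804], [0.0, 400.982, 213.014], [0.0, 0.0, 1.0]], 'R': [[0.083, -0.997, 0.002], [-0.974, -0.081, -0.211], [0.21, 0.016, -0.978]], 't': [-0.054, 0.637, 0.896]}
wrist {'mtx': [[352.993, 0.0, 276.491], [0.0, 352.993, 206.196], [0.0, 0.0, 1.0]], 'hand_eye': [[-0.001, -0.961, -0.277, 0.074], [1.0, -0.001, 0.0, 0.001], [-0.0, -0.277, 0.961, -0.152], [0.0, 0.0, 0.0, 1.0]]}
```

View pics/top0.png

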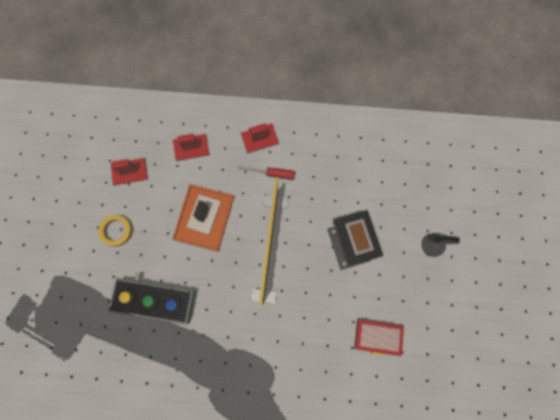

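View pics/side0.png

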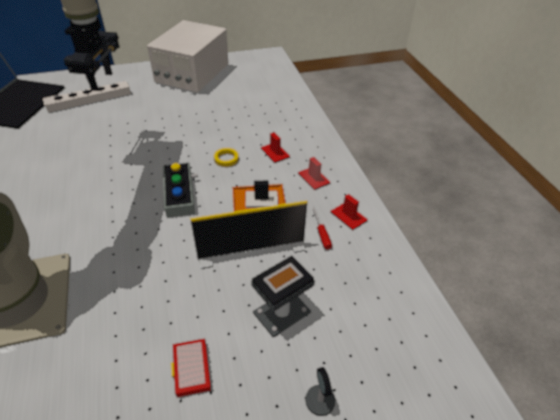

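```bash
cat > h.py <<'E'
import cv2,numpy as np,pickle
def ray(c,uv):
    d=np.linalg.inv(c["mtx"])@np.array([uv[0],uv[1],1.]); R=np.array(c["R"]);t=np.array(c["t"])
    return -R.T@t, R.T@d
def plane(c,uv,z):
    o,d=ray(c,uv); return o+d*(z-o[2])/d[2]
def tri(c1,u1,c2,u2):
    (o1,d1),(o2,d2)=ray(c1,u1),ray(c2,u2)
    s=np.linalg.lstsq(np.c_[d1,-d2],o2-o1,rcond=None)[0]
    a,b=o1+s[0]*d1,o2+s[1]*d2
    return (a+b)/2,np.linalg.norm(a-b)
def blob(c,lo,hi,box,minA=8):
    x0,y0,x1,y1=box; hsv=cv2.cvtColor(c["color"],cv2.COLOR_RGB2HSV)[y0:y1,x0:x1]
    m=cv2.inRange(hsv,np.array(lo),np.array(hi))
    n,l,s,ce=cv2.connectedComponentsWithStats(m)
    i=1+np.argmax(s[1:,4]); ys,xs=np.where(l==i); pts=np.c_[xs+x0,ys+y0].astype(np.float32)
    return pts.mean(0),cv2.minAreaRect(pts),len(pts),pts
E
python3 - <<'E'
from h import *
s,d=pickle.load(open("d0.pkl","rb")); T,S=d["top"],d["side"]
C={"yellow":((20,120,80),(34,255,255),(112,285,190,320),(165,155,195,210)),
"green":((40,80,40),(85,255,255),(112,285,190,320),(165,155,195,210)),
"blue":((95,100,60),(130,255,255),(112,285,190,320),(165,155,195,210)),
"amber":((5,120,60),(20,255,255),(340,215,378,260),(262,262,305,292)),
"fence":((20,120,80),(34,255,255),(255,170,290,312),(188,200,312,222)),
"grip":((0,0,0),(180,255,60),(190,195,220,226),(250,178,272,200)),
}
for k,(lo,hi,bt,bs) in C.items():
    a,b=blob(T,lo,hi,bt),blob(S,lo,hi,bs)
    p,e=tri(T,a[0],S,b[0]); print(k,a[0],a[2],b[0],b[2],np.round(p,4),round(e,4))
    if k in("amber","fence"):
        q=np.array([plane(T,u,p[2]) for u in cv2.boxPoints(a[1])]); print(np.round(q,3).tolist())
        q=np.array([plane(S,u,p[2]) for u in cv2.boxPoints(b[1])]); print(np.round(q,3).tolist())
for n,c,b in(("t",T,(90,100,480,370)),("s",S,(150,140,350,320))):
    im=c["color"][b[1]:b[3],b[0]:b[2],::-1]; f=min(800/im.shape[1],600/im.shape[0]); cv2.imwrite(f"pics/{n}c.png",cv2.resize(im,None,fx=f,fy=f,interpolation=cv2.INTER_CUBIC))
q=blob(T,(3,150,80),(16,255,255),(165,175,245,260)); print("tray",q[1],[np.round(plane(T,u,.014),3).tolist() for u in cv2.boxPoints(q[1])])
E
```

```text
yellow [124.292305 296.9923  ] 130 [175.05971 166.41791] 67 [0.4138 0.3341 0.0553] 0.0002
green [147.55856 300.73874] 111 [175.9     178.18889] 90 [0.4099 0.2783 0.0569] 0.0004
blue [170.73636 304.63635] 110 [176.80232 190.7093 ] 86 [0.4059 0.2232 0.0579] 0.001
amber [359.15747 236.44095] 254 [282.61743 277.11365] 264 [ 0.588  -0.1902  0.1343] 0.0
[[0.608, -0.17, 0.134], [0.618, -0.192, 0.134], [0.568, -0.211, 0.134], [0.558, -0.189, 0.134]]
[[0.559, -0.188, 0.134], [0.614, -0.166, 0.134], [0.618, -0.192, 0.134], [0.564, -0.213, 0.134]]
fence [268.51352 242.60661] 333 [248.80963 210.70642] 436 [0.5592 0.0075 0.1464] 0.0062
[[0.427, 0.016, 0.146], [0.701, 0.005, 0.146], [0.7, -0.002, 0.146], [0.427, 0.01, 0.146]]
[[0.427, 0.022, 0.146], [0.704, 0.01, 0.146], [0.701, -0.005, 0.146], [0.427, 0.008, 0.146]]
grip [202.55263 211.14473] 76 [261.24884 189.71428] 217 [0.6343 0.1787 0.0476] 0.0011
tray ((203.33018493652344, 217.09432983398438), (44.642173767089844, 56.86726379394531), 15.945395469665527) [[0.565, 0.248, 0.014], [0.71, 0.227, 0.014], [0.687, 0.114, 0.014], [0.544, 0.138, 0.014]]
```

View pics/tc.png

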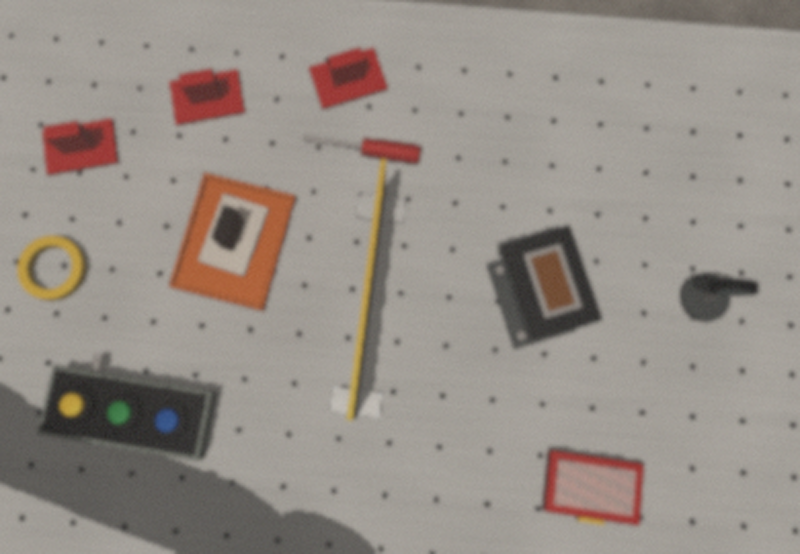

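```bash
cat >> h.py <<'E'
from scipy.spatial.transform import Rotation as Ro
def need(p,yax=None):
    "delta to TCP position p (and finger line yax) in tool-axis units of 3 cm / 6 deg"
    from bench import r
    s=r.read_state(); M=Ro.from_quat(s["eef_rot"]).as_matrix()
    out=np.round(M.T@(np.array(p)-s["ee_pos"])/.03,2).tolist(); a=None
    if yax is not None:
        y=np.array([*yax,0.])/np.linalg.norm(yax); y=y if y@M[:,1]>0 else -y
        Rt=np.c_[np.cross(y,[0,0,-1.]),y,[0,0,-1.]]
        a=np.round(np.degrees(Ro.from_matrix(M.T@Rt).as_rotvec())/6,2).tolist()
    print("t",round(float(s["time"]),2),"pos",np.round(s["ee_pos"],4),"need",out,"turn",a,"F",np.round(s["ft_force"],1),"w",round(float(s["width"]),4),"grip",round(float(s["grip_force"]),1))
E
python3 -m crank '[{"claw":1,"dx":-0.583,"dy":-0.364},{"claw":1,"dx":-0.583,"dy":-0.364},{"claw":1,"dx":-0.583,"dy":-0.364},{"claw":1,"dx":-0.583,"dy":-0.364},{"claw":1,"dx":-0.583,"dy":-0.364},{"claw":1,"dx":-0.583,"dy":-0.364},{"claw":1,"dx":-0.583,"dy":-0.364},{"claw":1,"dx":-0.583,"dy":-0.364}]' 10
python3 -m crank '[{"claw":1,"dx":-0.583,"dy":-0.364},{"claw":1,"dx":-0.583,"dy":-0.364},{"claw":1,"dx":-0.583,"dy":-0.364},{"claw":1,"dx":-0.583,"dy":-0.364},{"claw":1,"dx":-0.583,"dy":-0.364},{"claw":1,"dx":-0.583,"dy":-0.364},{"claw":1},{"claw":1}]'
python3 -c "
from h import *; need([.4138,.3341,.08],[-.072,1])"
```

```text
t 0.15 pos [0.2512 0.572  0.233 ] need [-8.15, -5.08, 5.1] turn [-0.01, -0.0, -4.64] F [ 0.6  0.2 -0.3] w 0.0871 grip 0.0invalid input at $[0]: expected keys claw, dx, dy, dz, ax, ay, az
invalid input at $[0]: expected keys claw, dx, dy, dz, ax, ay, az
```

```bash
python3 -m crank '[{"claw":1,"dx":-0.6,"dy":-0.36,"dz":0,"ax":0,"ay":0,"az":0},{"claw":1,"dx":-0.6,"dy":-0.36,"dz":0,"ax":0,"ay":0,"az":0},{"claw":1,"dx":-0.6,"dy":-0.36,"dz":0,"ax":0,"ay":0,"az":0},{"claw":1,"dx":-0.6,"dy":-0.36,"dz":0,"ax":0,"ay":0,"az":0},{"claw":1,"dx":-0.6,"dy":-0.36,"dz":0.2,"ax":0,"ay":0,"az":0},{"claw":1,"dx":-0.6,"dy":-0.36,"dz":0.4,"ax":0,"ay":0,"az":0},{"claw":1,"dx":-0.6,"dy":-0.36,"dz":0.4,"ax":0,"ay":0,"az":0},{"claw":1,"dx":-0.6,"dy":-0.36,"dz":0.4,"ax":0,"ay":0,"az":0}]' 10
python3 -m crank '[{"claw":1,"dx":-0.6,"dy":-0.4,"dz":0.4,"ax":0,"ay":0,"az":0},{"claw":1,"dx":-0.6,"dy":-0.4,"dz":0.4,"ax":0,"ay":0,"az":0},{"claw":1,"dx":-0.6,"dy":-0.4,"dz":0.4,"ax":0,"ay":0,"az":0},{"claw":1,"dx":-0.6,"dy":-0.4,"dz":0.4,"ax":0,"ay":0,"az":0},{"claw":1,"dx":-0.6,"dy":-0.4,"dz":0.4,"ax":0,"ay":0,"az":0},{"claw":1,"dx":-0.35,"dy":-0.2,"dz":0,"ax":0,"ay":0,"az":0},{"claw":1,"dx":0,"dy":0,"dz":0,"ax":0,"ay":0,"az":0},{"claw":1,"dx":0,"dy":0,"dz":0,"ax":0,"ay":0,"az":0}]'
python3 - <<'E'
from h import *
from bench import r
need([.4138,.3341,.08])
s=r.read_state();w=r.camera("wrist");pickle.dump((s,w),open("w1.pkl","wb"));cv2.imwrite("pics/w1.png",w["color"][:,:,::-1])
E
```

```text
time: 0.82
ee_pos: [0.3488, 0.4343, 0.191]
eef_rot: [0.205, 0.979, 0.0, 0.0]
ft_force: [0.5, 0.2, -0.5]
width: 0.0421
grip_force: 0.0
time: 1.48
ee_pos: [0.414, 0.3349, 0.1322]
eef_rot: [0.206, 0.979, 0.0, 0.0]
ft_force: [-0.3, 0.3, -0.0]
width: 0.0009
grip_force: 0.0
t 1.48 pos [0.414  0.3349 0.1322] need [-0.0, -0.03, 1.74] turn None F [-0.3  0.3 -0. ] w 0.0009 grip 0.0
```

View pics/w1.png

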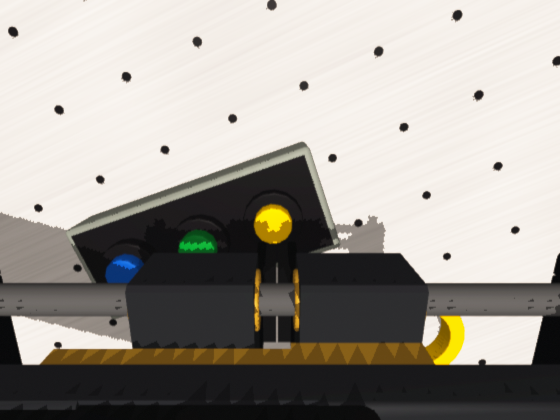

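```bash
python3 - <<'E'
from h import *
s,w=pickle.load(open("w1.pkl","rb"))
M=Ro.from_quat(s["eef_rot"]).as_matrix();H=w["hand_eye"]
Rc=M@H[:3,:3];tc=s["ee_pos"]+M@H[:3,3];w["R"]=Rc.T;w["t"]=-Rc.T@tc
for k,lo,hi in(("y",(20,120,80),(34,255,255)),("g",(40,80,40),(85,255,255)),("b",(95,100,60),(130,255,255))):
    b=blob(w,lo,hi,(90,180,320,285)); print(k,b[0],b[2],np.round(plane(w,b[0],.056),4))
E
python3 -m crank '[{"claw":1,"dx":0,"dy":0,"dz":0.6,"ax":0,"ay":0,"az":0},{"claw":1,"dx":0,"dy":0,"dz":0.7,"ax":0,"ay":0,"az":0},{"claw":1,"dx":0,"dy":0,"dz":0.6,"ax":0,"ay":0,"az":0},{"claw":1,"dx":0,"dy":0,"dz":0.2,"ax":0,"ay":0,"az":0},{"claw":1,"dx":0,"dy":0,"dz":0,"ax":0,"ay":0,"az":0}]'
python3 -m crank '[{"claw":1,"dx":0,"dy":0,"dz":0.1,"ax":0,"ay":0,"az":0},{"claw":1,"dx":0,"dy":0,"dz":0,"ax":0,"ay":0,"az":0}]'
python3 -m crank '[{"claw":1,"dx":0,"dy":0,"dz":0.06,"ax":0,"ay":0,"az":0},{"claw":1,"dx":0,"dy":0,"dz":0,"ax":0,"ay":0,"az":0}]'
```

```text
y [272.63077 223.48438] 1216 [0.4169 0.3319 0.056 ]
g [197.5     242.80357] 784 [0.4087 0.2784 0.056 ]
b [122.73659 268.40366] 820 [0.4047 0.221  0.056 ]
time: 1.95
ee_pos: [0.4127, 0.336, 0.0691]
eef_rot: [0.204, 0.979, 0.0, -0.001]
ft_force: [-3.4, -0.4, 5.5]
width: 0.0005
grip_force: 2.2
time: 2.12
ee_pos: [0.4132, 0.3363, 0.0682]
eef_rot: [0.205, 0.979, 0.001, -0.0]
ft_force: [-8.5, -4.5, 17.7]
width: 0.0004
grip_force: 9.0
time: 2.28
ee_pos: [0.4132, 0.3364, 0.0679]
eef_rot: [0.205, 0.979, 0.001, -0.0]
ft_force: [-13.3, -9.9, 35.2]
width: 0.0007
grip_force: 17.9
```

```bash
python3 - <<'E'
from h import *
from bench import r
c=r.camera("wrist")["color"][:,:,::-1]; d=r.camera("side")["color"][:,:,::-1]
a=cv2.resize(c[170:300,170:400],None,fx=2.4,fy=2.4,interpolation=cv2.INTER_CUBIC); b=cv2.resize(d[125:225,135:215],None,fx=3,fy=3,interpolation=cv2.INTER_CUBIC)
h=np.zeros((320,800,3),np.uint8);h[:a.shape[0],:a.shape[1]]=a;h[:300,555:795]=b
cv2.imwrite("pics/p1.png",h)
E
```

```text
(no output)
```

View pics/p1.png

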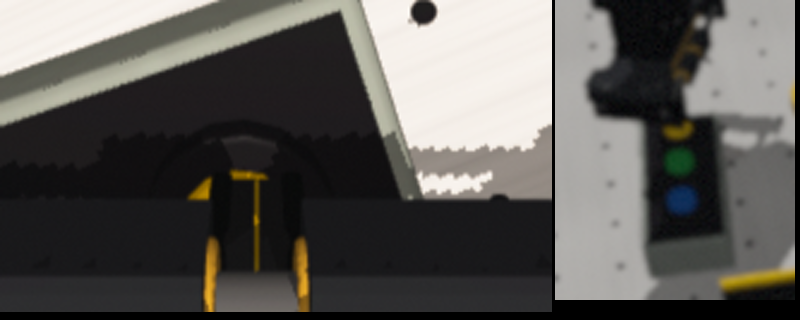

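```bash
python3 -m crank '[{"claw":1,"dx":0,"dy":0,"dz":-0.6,"ax":0,"ay":0,"az":0},{"claw":1,"dx":-0.12,"dy":-0.06,"dz":0,"ax":0,"ay":0,"az":0},{"claw":1,"dx":0,"dy":0,"dz":0,"ax":0,"ay":0,"az":0}]'
python3 -m crank '[{"claw":1,"dx":0,"dy":0,"dz":0.25,"ax":0,"ay":0,"az":0},{"claw":1,"dx":0,"dy":0,"dz":0,"ax":0,"ay":0,"az":0}]'
python3 -m crank '[{"claw":1,"dx":0,"dy":0,"dz":0.06,"ax":0,"ay":0,"az":0},{"claw":1,"dx":0,"dy":0,"dz":0,"ax":0,"ay":0,"az":0}]'
python3 -m crank '[{"claw":1,"dx":0,"dy":0,"dz":0.06,"ax":0,"ay":0,"az":0},{"claw":1,"dx":0,"dy":0,"dz":0,"ax":0,"ay":0,"az":0}]'
python3 -m crank '[{"claw":1,"dx":0,"dy":0,"dz":0.06,"ax":0,"ay":0,"az":0},{"claw":1,"dx":0,"dy":0,"dz":0,"ax":0,"ay":0,"az":0}]'
```

```text
time: 2.63
ee_pos: [0.4171, 0.3326, 0.0835]
eef_rot: [0.205, 0.979, 0.001, 0.001]
ft_force: [-0.3, -0.3, -0.6]
width: 0.0007
grip_force: 0.0
time: 2.8
ee_pos: [0.4158, 0.3316, 0.0729]
eef_rot: [0.205, 0.979, -0.0, -0.0]
ft_force: [1.0, 1.2, 1.7]
width: 0.0008
grip_force: 1.1
time: 2.97
ee_pos: [0.4158, 0.3316, 0.0718]
eef_rot: [0.205, 0.979, -0.0, -0.001]
ft_force: [-1.1, 1.5, 3.1]
width: 0.0004
grip_force: 1.4
time: 3.13
ee_pos: [0.416, 0.3316, 0.0703]
eef_rot: [0.205, 0.979, -0.0, -0.0]
ft_force: [-2.0, 0.2, 4.7]
width: 0.0005
grip_force: 1.9
time: 3.3
ee_pos: [0.4162, 0.3316, 0.0687]
eef_rot: [0.205, 0.979, 0.0, -0.0]
ft_force: [-3.0, 0.6, 4.1]
width: 0.0005
grip_force: 2.3
```

```bash
python3 -m crank '[{"claw":1,"dx":0,"dy":0,"dz":0.07,"ax":0,"ay":0,"az":0},{"claw":1,"dx":0,"dy":0,"dz":0,"ax":0,"ay":0,"az":0},{"claw":1,"dx":0,"dy":0,"dz":0,"ax":0,"ay":0,"az":0}]'
python3 -m crank '[{"claw":1,"dx":0,"dy":0,"dz":-0.5,"ax":0,"ay":0,"az":0},{"claw":1,"dx":0,"dy":0,"dz":-0.5,"ax":0,"ay":0,"az":0},{"claw":1,"dx":-0.2,"dy":-0.6,"dz":0,"ax":0,"ay":0,"az":0},{"claw":1,"dx":-0.3,"dy":-0.9,"dz":0,"ax":0,"ay":0,"az":0},{"claw":1,"dx":-0.3,"dy":-0.9,"dz":0,"ax":0,"ay":0,"az":0},{"claw":1,"dx":-0.3,"dy":-0.9,"dz":0,"ax":0,"ay":0,"az":0},{"claw":1,"dx":0,"dy":-0.1,"dz":0,"ax":0,"ay":0,"az":0},{"claw":1,"dx":0,"dy":0,"dz":0,"ax":0,"ay":0,"az":0}]'
python3 - <<'E'
from h import *
from bench import r
need([.4060,.2235,.074])
s=r.read_state();w=r.camera("wrist")
M=Ro.from_quat(s["eef_rot"]).as_matrix();H=w["hand_eye"]
Rc=M@H[:3,:3];tc=s["ee_pos"]+M@H[:3,3];w["R"]=Rc.T;w["t"]=-Rc.T@tc
for k,lo,hi in(("y",(20,120,80),(34,255,255)),("g",(40,80,40),(85,255,255)),("b",(95,100,60),(130,255,255))):
    b=blob(w,lo,hi,(90,100,500,285)); print(k,b[0],b[2],np.round(plane(w,b[0],.062),4))
E
```

```text
time: 3.55
ee_pos: [0.4164, 0.3317, 0.0682]
eef_rot: [0.205, 0.979, 0.0, -0.0]
ft_force: [-8.6, -3.7, 21.3]
width: 0.0004
grip_force: 10.1
time: 4.22
ee_pos: [0.4059, 0.2227, 0.0966]
eef_rot: [0.207, 0.978, -0.0, 0.0]
ft_force: [-0.7, -0.2, -0.2]
width: 0.0004
grip_force: 0.0
t 4.22 pos [0.4059 0.2227 0.0966] need [0.01, 0.03, 0.75] turn None F [-0.7 -0.2 -0.2] w 0.0004 grip 0.0
y [465.41168 178.91357] 2106 [0.4149 0.3312 0.062 ]
g [368.22427 211.00162] 1855 [0.4107 0.2772 0.062 ]
b [275.6945  233.04863] 946 [0.4018 0.2251 0.062 ]
```

```bash
python3 -m crank '[{"claw":1,"dx":0.01,"dy":0.02,"dz":0.4,"ax":0,"ay":0,"az":0},{"claw":1,"dx":0,"dy":0,"dz":0.4,"ax":0,"ay":0,"az":0},{"claw":1,"dx":0,"dy":0,"dz":0.1,"ax":0,"ay":0,"az":0},{"claw":1,"dx":0,"dy":0,"dz":0.05,"ax":0,"ay":0,"az":0},{"claw":1,"dx":0,"dy":0,"dz":0,"ax":0,"ay":0,"az":0}]'
python3 -m crank '[{"claw":1,"dx":0,"dy":0,"dz":0.07,"ax":0,"ay":0,"az":0},{"claw":1,"dx":0,"dy":0,"dz":0,"ax":0,"ay":0,"az":0},{"claw":1,"dx":0,"dy":0,"dz":0,"ax":0,"ay":0,"az":0}]'
```

```text
time: 4.68
ee_pos: [0.4057, 0.2266, 0.0687]
eef_rot: [0.205, 0.979, 0.0, -0.0]
ft_force: [-1.6, 1.8, 4.2]
width: 0.0008
grip_force: 2.3
time: 4.93
ee_pos: [0.4058, 0.2267, 0.0681]
eef_rot: [0.205, 0.979, 0.001, -0.0]
ft_force: [-8.5, -2.9, 22.3]
width: 0.0006
grip_force: 11.2
```

```bash
python3 -m crank '[{"claw":1,"dx":0,"dy":0,"dz":-0.5,"ax":0,"ay":0,"az":0},{"claw":1,"dx":0,"dy":0,"dz":-0.5,"ax":0,"ay":0,"az":0},{"claw":1,"dx":0.2,"dy":0.6,"dz":0,"ax":0,"ay":0,"az":0},{"claw":1,"dx":0.2,"dy":0.6,"dz":0,"ax":0,"ay":0,"az":0},{"claw":1,"dx":0.13,"dy":0.4,"dz":0,"ax":0,"ay":0,"az":0},{"claw":1,"dx":0,"dy":0,"dz":0,"ax":0,"ay":0,"az":0},{"claw":1,"dx":0,"dy":0,"dz":0,"ax":0,"ay":0,"az":0}]'
python3 -m crank '[{"claw":1,"dx":0,"dy":0,"dz":0.4,"ax":0,"ay":0,"az":0},{"claw":1,"dx":0,"dy":0,"dz":0.4,"ax":0,"ay":0,"az":0},{"claw":1,"dx":0,"dy":0,"dz":0.1,"ax":0,"ay":0,"az":0},{"claw":1,"dx":0,"dy":0,"dz":0.05,"ax":0,"ay":0,"az":0},{"claw":1,"dx":0,"dy":0,"dz":0,"ax":0,"ay":0,"az":0}]'
python3 -m crank '[{"claw":1,"dx":0,"dy":0,"dz":0.07,"ax":0,"ay":0,"az":0},{"claw":1,"dx":0,"dy":0,"dz":0,"ax":0,"ay":0,"az":0},{"claw":1,"dx":0,"dy":0,"dz":0,"ax":0,"ay":0,"az":0}]'
```

```text
time: 5.52
ee_pos: [0.4101, 0.276, 0.0959]
eef_rot: [0.205, 0.979, -0.0, -0.0]
ft_force: [-1.2, 0.0, 0.9]
width: 0.0008
grip_force: 0.0
time: 5.93
ee_pos: [0.4104, 0.2747, 0.0684]
eef_rot: [0.206, 0.979, -0.001, -0.0]
ft_force: [-3.4, -2.8, 8.6]
width: 0.0004
grip_force: 4.1
time: 6.18
ee_pos: [0.4105, 0.2747, 0.068]
eef_rot: [0.206, 0.979, -0.0, -0.0]
ft_force: [-10.5, -8.0, 30.8]
width: 0.0011
grip_force: 15.5
```

```bash
python3 -m crank '[{"claw":1,"dx":0,"dy":0,"dz":-0.7,"ax":0,"ay":0,"az":0},{"claw":0,"dx":0,"dy":0,"dz":-0.9,"ax":0,"ay":0,"az":0},{"claw":-1,"dx":0,"dy":0,"dz":-1,"ax":0,"ay":0,"az":0},{"claw":-1,"dx":-0.6,"dy":0,"dz":-0.7,"ax":0,"ay":0,"az":0},{"claw":-1,"dx":-0.8,"dy":0,"dz":-0.7,"ax":0,"ay":0,"az":0},{"claw":-1,"dx":-0.8,"dy":0,"dz":-0.7,"ax":0,"ay":0,"az":0},{"claw":-1,"dx":-0.8,"dy":0,"dz":-0.7,"ax":0,"ay":0,"az":0},{"claw":-1,"dx":-0.8,"dy":0,"dz":-0.7,"ax":0,"ay":0,"az":0}]'
python3 -m crank '[{"claw":-1,"dx":-0.8,"dy":0,"dz":0,"ax":0,"ay":0,"az":0},{"claw":-1,"dx":-0.8,"dy":0,"dz":0,"ax":0,"ay":0,"az":0},{"claw":-1,"dx":-0.8,"dy":0,"dz":0,"ax":0,"ay":0,"az":0},{"claw":-1,"dx":-0.8,"dy":0,"dz":0,"ax":0,"ay":0,"az":0},{"claw":-1,"dx":-0.8,"dy":0.06,"dz":0,"ax":0,"ay":0,"az":0},{"claw":-1,"dx":-0.3,"dy":0,"dz":0,"ax":0,"ay":0,"az":0},{"claw":-1,"dx":0,"dy":0,"dz":0,"ax":0,"ay":0,"az":0},{"claw":-1,"dx":0,"dy":0,"dz":0,"ax":0,"ay":0,"az":0}]'
cat >> h.py <<'E'
def wrist():
    from bench import r
    s=r.read_state();w=r.camera("wrist")
    M=Ro.from_quat(s["eef_rot"]).as_matrix();H=w["hand_eye"]
    Rc=M@H[:3,:3];tc=s["ee_pos"]+M@H[:3,3];w["R"]=Rc.T;w["t"]=-Rc.T@tc
    return s,w
def rect(w,b,z):
    "centre, sides and long-axis angle of a blob projected on plane z"
    h=cv2.convexHull(b[3]).reshape(-1,2)
    q=np.array([plane(w,u,z)[:2] for u in h],np.float32)
    c,sz,a=cv2.minAreaRect(q*1000); a=np.radians(a+(90 if sz[1]>sz[0] else 0)); a=(a+np.pi/2)%np.pi-np.pi/2
    return np.round(np.array(c)/1000,4),np.round(sz,1),round(float(a),3)
E
python3 - <<'E'
from h import *
need([.634,.179,.25])
s,w=wrist(); pickle.dump((s,w),open("w2.pkl","wb")); cv2.imwrite("pics/w2.png",w["color"][:,:,::-1])
E
```

```text
time: 6.85
ee_pos: [0.5154, 0.2282, 0.2499]
eef_rot: [0.206, 0.979, -0.0, -0.0]
ft_force: [-0.1, 0.6, -0.2]
width: 0.039
grip_force: 0.0
time: 7.52
ee_pos: [0.633, 0.1793, 0.2483]
eef_rot: [0.206, 0.979, -0.0, -0.001]
ft_force: [-0.1, 0.4, 0.5]
width: 0.0856
grip_force: 0.0
t 7.52 pos [0.633  0.1793 0.2483] need [-0.03, 0.0, -0.06] turn None F [-0.1  0.4  0.5] w 0.0856 grip 0.0
```

View pics/w2.png

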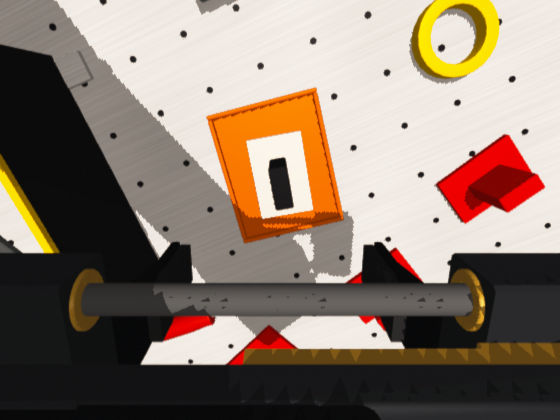

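```bash
python3 - <<'E'
from h import *
s,w=pickle.load(open("w2.pkl","rb"))
b=blob(w,(0,0,90),(180,70,255),(235,122,322,228)); print(b[1],b[2],rect(w,b,.014))
g=blob(w,(0,0,0),(180,255,70),(262,150,302,216)); print(g[0],g[1],g[2],rect(w,g,.075))
o=blob(w,(3,150,60),(16,255,255),(200,80,350,250)); print("tray",rect(w,o,.014))
E
```

```text
((279.8956604003906, 174.66299438476562), (79.77144622802734, 54.74167251586914), 79.91940307617188) 3378 (array([0.6366, 0.1831]), array([59.4, 90.1]), -0.234)
[279.99536 183.6412 ] ((279.66217041015625, 183.4729766845703), (49.81289291381836, 17.919490814208984), 80.53767395019531) 864 (array([0.6323, 0.184 ]), array([16.7, 48. ]), -0.244)
tray (array([0.6292, 0.183 ]), array([119.7, 149.4]), -0.168)
```

```bash
python3 -c "
from h import *; need([.6366,.1831,.037],[.232,.973])"
```

```text
t 7.57 pos [0.6326 0.18   0.2485] need [-0.09, 0.15, 7.05] turn [0.0, -0.01, -1.71] F [1.  0.3 0.5] w 0.0859 grip 0.0
```

```bash
python3 -m crank '[{"claw":-1,"dx":-0.09,"dy":0.15,"dz":0.6,"ax":0,"ay":0,"az":0},{"claw":-1,"dx":0,"dy":0,"dz":0.8,"ax":0,"ay":0,"az":-0.6},{"claw":-1,"dx":0,"dy":0,"dz":0.8,"ax":0,"ay":0,"az":-0.6},{"claw":-1,"dx":0,"dy":0,"dz":0.8,"ax":0,"ay":0,"az":-0.51},{"claw":-1,"dx":0,"dy":0,"dz":0.8,"ax":0,"ay":0,"az":0},{"claw":-1,"dx":0,"dy":0,"dz":0.6,"ax":0,"ay":0,"az":0},{"claw":-1,"dx":0,"dy":0,"dz":0,"ax":0,"ay":0,"az":0},{"claw":-1,"dx":0,"dy":0,"dz":0,"ax":0,"ay":0,"az":0}]'
python3 -c "
from h import *; need([.6366,.1831,.037],[.232,.973])"
```

```text
time: 8.23
ee_pos: [0.6367, 0.1835, 0.1166]
eef_rot: [0.116, 0.993, -0.0, -0.001]
ft_force: [0.7, 0.1, 1.2]
width: 0.0868
grip_force: 0.0
t 8.23 pos [0.6367 0.1835 0.1166] need [-0.0, -0.01, 2.65] turn [-0.0, -0.01, 0.01] F [0.7 0.1 1.2] w 0.0868 grip 0.0
```

```bash
python3 -m crank '[{"claw":-1,"dx":0,"dy":0,"dz":0.6,"ax":0,"ay":0,"az":0},{"claw":-1,"dx":0,"dy":0,"dz":0.8,"ax":0,"ay":0,"az":0},{"claw":-1,"dx":0,"dy":0,"dz":0.7,"ax":0,"ay":0,"az":0},{"claw":-1,"dx":0,"dy":0,"dz":0.5,"ax":0,"ay":0,"az":0},{"claw":-1,"dx":0,"dy":0,"dz":0,"ax":0,"ay":0,"az":0},{"claw":0.5,"dx":0,"dy":0,"dz":0,"ax":0,"ay":0,"az":0},{"claw":1,"dx":0,"dy":0,"dz":0,"ax":0,"ay":0,"az":0},{"claw":1,"dx":0,"dy":0,"dz":0,"ax":0,"ay":0,"az":0}]' 30
python3 -m crank '[{"claw":1,"dx":0,"dy":0,"dz":0,"ax":0,"ay":0,"az":0},{"claw":1,"dx":0,"dy":0,"dz":0,"ax":0,"ay":0,"az":0},{"claw":1,"dx":0,"dy":0,"dz":0,"ax":0,"ay":0,"az":0},{"claw":1,"dx":0,"dy":0,"dz":0,"ax":0,"ay":0,"az":0},{"claw":1,"dx":0,"dy":0,"dz":0,"ax":0,"ay":0,"az":0},{"claw":1,"dx":0,"dy":0,"dz":0,"ax":0,"ay":0,"az":0}]' 30
```

```text
time: 8.9
ee_pos: [0.639, 0.1832, 0.0409]
eef_rot: [0.117, 0.993, 0.001, 0.001]
ft_force: [-0.4, 0.5, 0.2]
width: 0.0744
grip_force: 0.0
time: 9.4
ee_pos: [0.6378, 0.1827, 0.0385]
eef_rot: [0.117, 0.993, 0.0, -0.0]
ft_force: [-0.4, -0.2, 0.7]
width: 0.0348
grip_force: 0.0
```

```bash
python3 -m crank '[{"claw":1,"dx":0,"dy":0,"dz":0,"ax":0,"ay":0,"az":0},{"claw":1,"dx":0,"dy":0,"dz":0,"ax":0,"ay":0,"az":0},{"claw":1,"dx":0,"dy":0,"dz":0,"ax":0,"ay":0,"az":0},{"claw":1,"dx":0,"dy":0,"dz":0,"ax":0,"ay":0,"az":0},{"claw":1,"dx":0,"dy":0,"dz":0,"ax":0,"ay":0,"az":0},{"claw":1,"dx":0,"dy":0,"dz":0,"ax":0,"ay":0,"az":0}]' 30
python3 -m crank '[{"claw":1,"dx":0,"dy":0,"dz":-0.3,"ax":0,"ay":0,"az":0},{"claw":1,"dx":0,"dy":0,"dz":-0.6,"ax":0,"ay":0,"az":0},{"claw":1,"dx":0,"dy":0,"dz":-0.8,"ax":0,"ay":0,"az":0},{"claw":1,"dx":0,"dy":0,"dz":-0.9,"ax":0,"ay":0,"az":0},{"claw":1,"dx":0,"dy":0,"dz":-0.9,"ax":0,"ay":0,"az":0},{"claw":1,"dx":0,"dy":0,"dz":-0.9,"ax":0,"ay":0,"az":0},{"claw":1,"dx":0,"dy":0,"dz":-0.9,"ax":0,"ay":0,"az":0},{"claw":1,"dx":0,"dy":0,"dz":-0.9,"ax":0,"ay":0,"az":0}]'
python3 -c "
from h import *; need([.588,-.19,.24],[-.35,.94])"
```

```text
time: 9.9
ee_pos: [0.6378, 0.1825, 0.0385]
eef_rot: [0.117, 0.993, -0.0, -0.0]
ft_force: [-0.6, -0.8, -0.6]
width: 0.0175
grip_force: 30.0
time: 10.57
ee_pos: [0.6375, 0.1826, 0.2263]
eef_rot: [0.117, 0.993, 0.0, -0.0]
ft_force: [0.0, 0.5, -2.4]
width: 0.0176
grip_force: 30.0
t 10.57 pos [0.6375 0.1826 0.2263] need [-1.29, -12.46, -0.46] turn [0.0, -0.0, -5.65] F [ 0.   0.5 -2.4] w 0.0176 grip 30.0
```

```bash
python3 -m crank '[{"claw":1,"dx":-0.1,"dy":-0.3,"dz":-0.5,"ax":0,"ay":0,"az":0},{"claw":1,"dx":-0.2,"dy":-0.6,"dz":-0.3,"ax":0,"ay":0,"az":0},{"claw":1,"dx":-0.34,"dy":-0.88,"dz":0,"ax":0,"ay":0,"az":0},{"claw":1,"dx":-0.34,"dy":-0.88,"dz":0,"ax":0,"ay":0,"az":0},{"claw":1,"dx":-0.34,"dy":-0.88,"dz":0,"ax":0,"ay":0,"az":0},{"claw":1,"dx":-0.34,"dy":-0.88,"dz":0,"ax":0,"ay":0,"az":0},{"claw":1,"dx":-0.34,"dy":-0.88,"dz":0,"ax":0,"ay":0,"az":0},{"claw":1,"dx":-0.34,"dy":-0.88,"dz":0,"ax":0,"ay":0,"az":0}]'
python3 -m crank '[{"claw":1,"dx":-0.34,"dy":-0.88,"dz":0,"ax":0,"ay":0,"az":0},{"claw":1,"dx":-0.34,"dy":-0.88,"dz":0,"ax":0,"ay":0,"az":0},{"claw":1,"dx":-0.34,"dy":-0.88,"dz":0,"ax":0,"ay":0,"az":0},{"claw":1,"dx":-0.34,"dy":-0.88,"dz":0,"ax":0,"ay":0,"az":0},{"claw":1,"dx":-0.3,"dy":-0.6,"dz":0,"ax":0,"ay":0,"az":-0.4},{"claw":1,"dx":0,"dy":0,"dz":0,"ax":0,"ay":0,"az":-0.8},{"claw":1,"dx":0,"dy":0,"dz":0,"ax":0,"ay":0,"az":-0.8},{"claw":1,"dx":0,"dy":0,"dz":0,"ax":0,"ay":0,"az":-0.8}]'
python3 -m crank '[{"claw":1,"dx":0,"dy":0,"dz":0,"ax":0,"ay":0,"az":-0.8},{"claw":1,"dx":0,"dy":0,"dz":0,"ax":0,"ay":0,"az":-0.8},{"claw":1,"dx":0,"dy":0,"dz":0,"ax":0,"ay":0,"az":-0.8},{"claw":1,"dx":0,"dy":0,"dz":0,"ax":0,"ay":0,"az":-0.4},{"claw":1,"dx":0,"dy":0,"dz":0,"ax":0,"ay":0,"az":0},{"claw":1,"dx":0,"dy":0,"dz":0,"ax":0,"ay":0,"az":0},{"claw":1,"dx":0,"dy":0,"dz":0,"ax":0,"ay":0,"az":0}]'
python3 - <<'E'
from h import *
need([.588,-.19,.24],[-.35,.94])
s,w=wrist(); pickle.dump((s,w),open("w3.pkl","wb")); cv2.imwrite("pics/w3.png",w["color"][:,:,::-1])
E
```

```text
time: 11.23
ee_pos: [0.6628, -0.0153, 0.249]
eef_rot: [0.117, 0.993, 0.0, -0.0]
ft_force: [0.1, -0.5, -3.0]
width: 0.0178
grip_force: 30.0
time: 11.9
ee_pos: [0.6824, -0.1462, 0.2486]
eef_rot: [-0.031, 1.0, 0.0, -0.0]
ft_force: [-0.1, -0.2, -2.5]
width: 0.018
grip_force: 30.0
time: 12.48
ee_pos: [0.6826, -0.1457, 0.2486]
eef_rot: [-0.174, 0.985, 0.0, -0.0]
ft_force: [-0.0, -0.0, -1.7]
width: 0.0179
grip_force: 30.0
t 12.48 pos [ 0.6826 -0.1457  0.2486] need [3.47, -0.31, 0.29] turn [0.0, -0.0, -0.06] F [-0.  -0.  -1.7] w 0.0179 grip 30.0
```

View pics/w3.png

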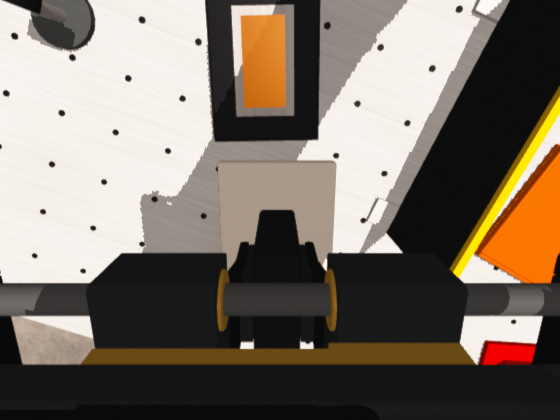

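```bash
python3 - <<'E'
from h import *
s,w=pickle.load(open("w3.pkl","rb")); _,d=pickle.load(open("d0.pkl","rb"))
b=blob(w,(5,120,60),(22,255,255),(225,0,305,130)); c=b[1][0]; print(b[1],b[2])
for n,box in(("top",(340,215,378,260)),("side",(262,262,305,292))):
    a=blob(d[n],(5,120,60),(20,255,255),box); print(n,np.round(tri(w,c,d[n],a[0]),4) if 0 else tri(w,c,d[n],a[0]))
for z in(.130,.134,.138): print(z,rect(w,b,z))
# head top outline near edge corners
z=.134; P=[plane(w,u,z)[:2] for u in((215,139),(319,137))]; print("head edge",np.round(P,4),np.linalg.norm(P[0]-P[1]))
# tile front edge from mask
t=blob(w,(0,0,110),(180,90,235),(205,158,350,245)); print(t[1])
zt=s["ee_pos"][2]-.0335+.009
y=s["ee_pos"]; M=Ro.from_quat(s["eef_rot"]).as_matrix()
for u in((219,161),(336,161),(219,240),(336,240)): print(u,np.round(M.T@(plane(w,u,zt)-y),4))
E
```

```text
((263.593994140625, 61.10321044921875), (92.98761749267578, 43.64663314819336), 88.26429748535156) 4006
top (array([ 0.5883929 , -0.19033089,  0.13240619]), np.float64(0.0005316121816505412))
side (array([ 0.58837695, -0.18989459,  0.13373536]), np.float64(0.0005521005973500141))
0.13 (array([ 0.589 , -0.1901]), array([61.8, 30.9]), 0.357)
0.134 (array([ 0.5894, -0.1898]), array([60.9, 30.4]), 0.357)
0.138 (array([ 0.5898, -0.1896]), array([60. , 29.9]), 0.357)
head edge [[ 0.6521 -0.206 ]
 [ 0.6241 -0.1337]] 0.07756841782734741
((270.5, 201.0), (86.0, 131.0), 90.0)
(219, 161) [ 0.0467 -0.0292  0.0245]
(336, 161) [0.0467 0.0296 0.0245]
(219, 240) [ 0.0042 -0.0312  0.0245]
(336, 240) [0.0042 0.0316 0.0245]
```

```bash
python3 -m crank '[{"claw":1,"dx":0.3,"dy":0,"dz":0,"ax":0,"ay":0,"az":-0.06},{"claw":1,"dx":0.7,"dy":-0.1,"dz":0,"ax":0,"ay":0,"az":0},{"claw":1,"dx":0.7,"dy":-0.1,"dz":0,"ax":0,"ay":0,"az":0},{"claw":1,"dx":0.7,"dy":-0.1,"dz":0,"ax":0,"ay":0,"az":0},{"claw":1,"dx":0.6,"dy":0,"dz":0,"ax":0,"ay":0,"az":0},{"claw":1,"dx":0.4,"dy":0,"dz":0,"ax":0,"ay":0,"az":0},{"claw":1,"dx":0,"dy":0,"dz":0,"ax":0,"ay":0,"az":0},{"claw":1,"dx":0,"dy":0,"dz":0,"ax":0,"ay":0,"az":0}]'
python3 -c "
from h import *; need([.5904,-.1895,.1772],[-.3495,.937])"
```

```text
time: 13.2
ee_pos: [0.5903, -0.19, 0.249]
eef_rot: [-0.177, 0.984, 0.0, 0.0]
ft_force: [-0.8, 0.9, -2.3]
width: 0.018
grip_force: 30.0
t 13.2 pos [ 0.5903 -0.19    0.249 ] need [-0.01, 0.02, 2.39] turn [-0.0, 0.01, -0.0] F [-0.8  0.9 -2.3] w 0.018 grip 30.0
```

Descend to about 5 mm above target, check with the side camera, then finish.

```bash
python3 -m crank '[{"claw":1,"dx":0,"dy":0,"dz":0.4,"ax":0,"ay":0,"az":0},{"claw":1,"dx":0,"dy":0,"dz":0.6,"ax":0,"ay":0,"az":0},{"claw":1,"dx":0,"dy":0,"dz":0.5,"ax":0,"ay":0,"az":0},{"claw":1,"dx":0,"dy":0,"dz":0.4,"ax":0,"ay":0,"az":0},{"claw":1,"dx":0,"dy":0,"dz":0.3,"ax":0,"ay":0,"az":0},{"claw":1,"dx":0,"dy":0,"dz":0,"ax":0,"ay":0,"az":0},{"claw":1,"dx":0,"dy":0,"dz":0,"ax":0,"ay":0,"az":0},{"claw":1,"dx":0,"dy":0,"dz":0,"ax":0,"ay":0,"az":0}]'
python3 - <<'E'
from h import *
from bench import r
need([.5904,-.1895,.1772],[-.3495,.937])
S=r.camera("side"); a=cv2.resize(S["color"][200:340,200:380,::-1],None,fx=4,fy=4,interpolation=cv2.INTER_CUBIC); cv2.imwrite("pics/s2.png",a)
E
```

```text
time: 13.87
ee_pos: [0.5909, -0.19, 0.1833]
eef_rot: [-0.178, 0.984, -0.0, 0.001]
ft_force: [-0.0, 0.6, -2.0]
width: 0.0176
grip_force: 30.0
t 13.87 pos [ 0.5909 -0.19    0.1833] need [0.01, 0.02, 0.2] turn [-0.01, 0.01, 0.01] F [-0.   0.6 -2. ] w 0.0176 grip 30.0
```

View pics/s2.png

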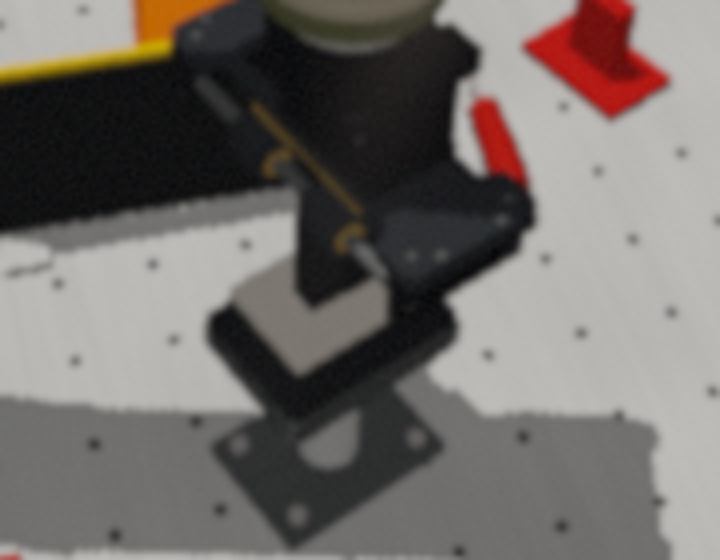

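```bash
python3 -m crank '[{"claw":1,"dx":0,"dy":0,"dz":0.1,"ax":0,"ay":0,"az":0},{"claw":1,"dx":0,"dy":0,"dz":0.08,"ax":0,"ay":0,"az":0},{"claw":1,"dx":0,"dy":0,"dz":0,"ax":0,"ay":0,"az":0},{"claw":1,"dx":0,"dy":0,"dz":0,"ax":0,"ay":0,"az":0},{"claw":1,"dx":0,"dy":0,"dz":0,"ax":0,"ay":0,"az":0},{"claw":1,"dx":0,"dy":0,"dz":0,"ax":0,"ay":0,"az":0}]'
python3 - <<'E'
from h import *
need([.5904,-.1895,.1772],[-.3495,.937])
_,d=pickle.load(open("d0.pkl","rb"));S=d["side"]
x=np.array([.937,.3495,0]);y=np.array([-.3495,.937,0])
def pr(p): q=S["mtx"]@(np.array(S["R"])@p+np.array(S["t"])); return q[:2]/q[2]
c=np.array([.5895,-.1905,.1498])
for a in(-.045,.045):
  for b in(-.03,.03): print((pr(c+a*x+b*y)-200)*4)
h=np.array([.589,-.19,.1335])
print("head")
for a in(-.055,.055):
  for b in(-.04,.04): print((pr(h+a*x+b*y)-200)*4)
E
```

```text
time: 14.42
ee_pos: [0.5904, -0.1899, 0.1772]
eef_rot: [-0.178, 0.984, 0.0, 0.0]
ft_force: [0.2, -0.1, -2.5]
width: 0.0176
grip_force: 30.0
t 14.42 pos [ 0.5904 -0.1899  0.1772] need [-0.01, 0.01, 0.0] turn [-0.0, 0.0, 0.01] F [ 0.2 -0.1 -2.5] w 0.0176 grip 30.0
[297.50842103 372.04689817]
[228.92972805 292.82192006]
[438.84908699 287.35587313]
[367.98116146 214.34886513]
head
[291.44386491 414.02588783]
[201.61224893 307.85121347]
[462.55386013 309.56149722]
[369.07421974 213.36343407]
```

```bash
python3 -c "
from bench import r; print(r.close_job())"
```

```text
the job is handed in; nothing more can be done
None
```

The job is handed in, but no verdict came back. I pressed yellow, blue and green fully down in that order and carried the tile over the fence. The gripper now holds it still, level and centred about 10 mm above the sensor window (±2 mm). I saw no sign of contact with the sensor, fence or bystanders.

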